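# Sound the blind well of a handpiece block with a depth gauge

## Task

Take the depth gauge with the purple handle out of its small green stand and lower its rod into the well of the white block with the blue band until it bottoms out, letting the block push the orange stop up the rod. Hold the rod pressed on the bottom with a steady force of about 8 N for two seconds (never more than 20 N, and without wedging it against the walls), then let go and leave the gauge standing upright on the bottom of the well with its stop resting on the block's top, so that the depth can be read. Leave the cassette, bowl and jar where they are.

Things in the scene. Friction and masses are not known exactly. Their poses are not given: they have to be found in the camera images.
- gauge: Depth gauge, loose, about 0.3 kg: a steel rod 12 mm in diameter and 105 mm long with a bevelled tip (bevel 3 mm high, 8 mm wide at the end), topped by a purple square handle 24 x 24 mm and 45 mm high; 150 mm from tip to handle top (a 2 mm metal cap is above that). Origin at the tip's end, z along the rod up to the handle, x and y square to the handle's flat sides. It starts upright in the stand, its tip 12 mm above the work surface.
- stop (a joint): Sliding orange stop collar on the gauge's rod, 30 mm in diameter, 10 mm high. Value in m: 0 when its lower face is 32 mm from the rod's tip, growing as it slides up towards the handle, 0.060 at most. It is held by friction of about 1.2 N, less than the gauge's weight, and stays where it is pushed.
- stop_face (a point): Centre of the stop collar's lower face, the face that meets the block's top.
- block: White plastic block, 90 x 90 mm and 85 mm high, with a blue band round its sides, fixed to the counter. Origin at the centre of its underside, z up. A vertical well, 14 mm in diameter with a 2 mm bevel at its mouth, goes down from the centre of its top, inside a thin blue square marking (48 mm).
- well_mouth (a point): Centre of the well's mouth, level with the block's top, 85 mm above the work surface.
- well_insert: The fixed, rigid insert that closes the well's lower end. Origin on the well's axis at the block's underside, on the work surface. The face the rod lands on is built up by residue: it lies somewhere from 50 to 70 mm below the mouth, different every time, and is not measured.
- stand: Green painted metal stand, 70 x 70 mm and 42 mm high, fixed to the counter; origin at the centre of its underside. The gauge stands in a vertical hole 13 mm in diameter and 30 mm deep in the centre of its top.
- cassette: Bystander: open purple instrument cassette, 100 x 160 mm, 30 mm high, loose; origin at the centre of its underside.
- bowl: Bystander: steel bowl, 90 mm across, 45 mm high, loose; origin at the centre of its underside.
- jar: Bystander: white jar with green cap, 60 mm across, 80 mm high, loose; origin at the centre of its underside.
There are look-alikes about, which are no part of the job. Leave any red or yellow look-alike of the block alone.

How it is judged:
On the way, in this order (a step that is already met when the one before it is completed fails the run):
1. the gauge is lifted clear of the stand, its tip above 60 mm (height (world z) of gauge above 0.06 m), for 0.1 s.
2. the rod, upright in the well, is pressed on its bottom with 4.5 to 14 N for one second without a break (contact force between gauge and well_insert between 4.5 and 14 N and horizontal distance between gauge and well_mouth below 0.004 m and z of gauge in the frame of well_mouth below -0.045 m), for 1 s.
At the end, for the whole second after the job is handed in: The gauge stands released and at rest on the bottom of the block's well (touching it with more than 0.15 N, tip more than 45 mm below the mouth and within 4 mm of its axis), upright within 0.06 rad, with the stop's lower face within 2 mm of the block's top (contact force between gauge and well_insert above 0.15 N and horizontal distance between gauge and well_mouth below 0.004 m and z of gauge in the frame of well_mouth below -0.045 m and angle between gauge's own z axis and vertical below 0.06 rad and z of stop_face in the frame of well_mouth between -0.002 and 0.002 m and linear speed of gauge below 0.01 m/s).
It fails at once if the gauge presses on the well's bottom with more than 20 N (contact force between gauge and well_insert above 20 N).
It fails at once if the gauge presses on the block (its walls and top) with more than 30 N (contact force between gauge and block above 30 N).
It fails at once if the cassette, bowl or jar is moved by more than 15 mm (distance of any of cassette, bowl, jar from where it was at the start of the episode above 0.015 m).
It also fails if it takes over 62 s, if anything falls off the work surface, if the arm or the gripper's body presses on something with over 40 N, if the wrist force passes 120 N, or if a joint passes its speed limit or range.

## Robot

A 6-joint arm with a two-finger parallel gripper is mounted at the origin on the work surface. World frame = base frame: x ahead of the robot, y to its left, z up, the work surface at z = 0. Lengths are in m, angles in rad, forces in N, time in s.
With the tool pointing down it reaches from about 0.3 to 0.875 m from the base axis. Payload 6.4 kg.
Tool frame: the origin (TCP) lies midway between the tips of the shut fingers; the grasp point (between the pads) lies 19 mm behind it (ctrl.tcp_to_grasp is the distance from the TCP to the grasp point, in m); z points along the fingers, y is the direction in which the jaws open and shut (so a half turn about z gives the same grasp; the last joint's range is limited). The gripper opens to 85 mm and grips with 20 to 120 N. Pads are 22 mm wide; open, the fingers measure 114 mm over their backs; the gripper's body (76 mm by 85 mm) begins 54 mm behind the grasp point. The pads swing forward as they close: fully open they stand 13 mm farther back than shut.
Start: joints at [-1.429, 0.181, 1.607, -0, 1.354, -0.206], TCP at [0.196, -0.541, 0.231] pointing down, gripper open.
Joint ranges: [-2.99, 2.99], [-0.89, 2.07], [0.3, 2.58], [-1.14, 4.28], [0, 2.63], [-3.12, 3.12]. Speed limits (rad/s): [2.57, 2.57, 3.01, 3.14, 3.14, 3.14].

## Interface

Orientations are given as a unit quaternion [w, x, y, z].
In Python, from bench import monitor, imaging, order, spotter, ctrl gives the robot as it stands.
- The arm moves only by the shell command python3 -m pendant 'ROWS'. ROWS is JSON, a list that holds one entry, the list of rows, each a list of 5 numbers: the shift along the world's x, y, z in mm, then the turn about the world's z in degrees, then the finger opening in mm, from 0 to 85.4. A call has 1 to 8 rows; each row shifts and turns the commanded pose from where the row before left it; what a row does not reach is not made up. A row lasts 1/8 s, in which the tool goes at most 62.5 mm and 10.7 degrees, less where a joint would pass 70% of its speed; a pose out of reach is approached as far as the arm can. A call with a gripper value outside its range is refused whole. The fingers move at their own pace and stop on an object; the grip force is fixed at half the most. Time passes only in rows, so rows that do not move let the fingers close. It gives the time, the measured TCP pose, the force and the opening at its end, in the units of the state.
- monitor.get_obs(): the state, without advancing time (a new reading comes with each control period).
- imaging.camera(name): name is "scene" or "top" or "wrist"; returns a dict with "img" (400x640x3 uint8, red, green, blue), "vfov" (degrees; the focal length in pixels is half the picture's height over the tangent of half this angle, whatever the lens; pixels are square), "cx", "cy" (the principal point, pixels), "origin" and "orientation" of the camera in the world. Camera axes: x right, y down, z forward; pixel columns grow to the right and rows downward; lengths in m; the calibration is good to about 2 mm. The wrist camera is an equidistant fisheye: a pixel r from the principal point sees the ray r / f radians off the axis. A picture is of the moment at which its call begins. There is no depth.
- order.hand_in(): hands the job in, once; it reports no verdict.
Trained networks look in the newest picture that a camera, given by its name, has taken for a name from the list of things; names that differ only in an ending like _2 or _b are one class to them, and where a whole thing is asked for, a point or a joint stands for the part that bears it (a point fixed in the world has none). Each returns a list of dicts, best first, with "confidence" (0 to 1); they miss things now and then, are a little off and sometimes report something else, mostly with a low value. They report only what shows in the picture. A call takes as long as a camera call. They do not tell look-alikes from the thing itself.
- spotter.recognise(camera, thing): "at" ([x, y, z] in m, in the coordinates of the camera as it stood for that picture, good to about 4 mm: the middle of the surface that is visible of it).
- spotter.tip_of(camera, thing): "at" ([x, y, z] in m, in the coordinates of the camera as it stood for that picture, good to about 4 mm: a listed point, or the origin of a listed thing).
The state is a dict: "time_s": time; "q": joint angles; "dq": joint speeds; "joint_efforts": joint torques, N m; "eef_pos": TCP position; "eef_rot": TCP orientation; "wrist_force": force on the tool from outside, world axes, zero at the start; "torque": the same for the moment, N m; "opening": opening from 0.0 (shut) to 1.0 (fully open).
Only numpy, scipy, OpenCV 4.12 (cv2) and the standard library are available. Lean on these libraries where they do the work, as an engineer would, in place of code of your own. Each camera call takes 0.05 s, during which the arm holds its last target. There are 200 camera calls.

## Working session

There is one attempt and no reset: what is moved stays moved. The work goes in short steps, Python scripts to look and compute and a shell command to move; the robot and the scene stay as the last step left them, time stands still between calls to the robot, and variables do not carry over. Pictures are saved under pics/ and viewed, about 8 in all and at most 12, crops included, and the job is handed in when it is done.

```bash
mkdir -p pics
cat > h.py <<'E'
import numpy as np, cv2
from scipy.spatial.transform import Rotation as R
from bench import monitor, imaging, order, spotter, ctrl
def rot(c): 
    q=c["orientation"]; return R.from_quat([q[1],q[2],q[3],q[0]])
def w(c,p): return np.array(c["origin"])+rot(c).apply(p)
def f(c): return 200/np.tan(np.radians(c["vfov"]/2))
def ray(c,u,v,fish=False):
    x,y=u-c["cx"],v-c["cy"]
    if fish:
        r=np.hypot(x,y); t=r/f(c); d=np.array([np.sin(t)*x/max(r,1e-9),np.sin(t)*y/max(r,1e-9),np.cos(t)])
    else: d=np.array([x,y,f(c)]); d/=np.linalg.norm(d)
    return np.array(c["origin"]),rot(c).apply(d)
def pix(c,P,fish=False):
    p=rot(c).inv().apply(np.array(P)-c["origin"])
    if fish:
        r=np.hypot(p[0],p[1]); t=np.arctan2(r,p[2]); return c["cx"]+f(c)*t*p[0]/r, c["cy"]+f(c)*t*p[1]/r
    return c["cx"]+f(c)*p[0]/p[2], c["cy"]+f(c)*p[1]/p[2]
def tri(rays):
    A=np.zeros((3,3));b=np.zeros(3)
    for o,d in rays:
        M=np.eye(3)-np.outer(d,d);A+=M;b+=M@o
    x=np.linalg.solve(A,b); return x,[float(np.linalg.norm(np.cross(x-o,d))) for o,d in rays]
def onz(r,z): o,d=r; return o+d*(z-o[2])/d[2]
def save(n,img): cv2.imwrite(f"pics/{n}.png",cv2.cvtColor(img,cv2.COLOR_RGB2BGR))
E
python3 - <<'E'
from h import *
np.set_printoptions(precision=4,suppress=True)
ims=[]
for n in ["scene","top","wrist"]:
    c=imaging.camera(n); save(n+"0",c["img"]); ims.append(c["img"])
    print(n,np.array(c["origin"]),c["vfov"],c["cx"],c["cy"],rot(c).apply([0,0,1]))
    for t in ["gauge","stop","stop_face","block","well_mouth","stand","cassette","bowl","jar"]:
        for k in ("recognise","tip_of"):
            try:
                for r in getattr(spotter,k)(n,t)[:3]: 
                    print(t,k[:3],round(r["confidence"],2),w(c,r["at"]),np.round(pix(c,w(c,r["at"]),n=="wrist")))
            except Exception as e: print(t,k,"err",str(e)[:60])
save("st0",cv2.resize(np.vstack([ims[0],ims[1]]),(480,600)))
print(ctrl.tcp_to_grasp,monitor.get_obs())
E
```

```text
scene [ 1.073  -0.5777  0.5858] 54.758205884016974 316.9612720215913 199.2105584908291 [-0.5658  0.6146 -0.5497]
gauge rec 0.67 [ 0.5508 -0.1545  0.1249] [270. 208.]
stop rec 0.47 [ 0.55   -0.1564  0.056 ] [272. 234.]
stop tip_of err it knows: block, bowl, cassette, gauge, jar, stand, stop_fac
stop_face rec 0.63 [ 0.5546 -0.157   0.058 ] [273. 235.]
stop_face tip 0.43 [ 0.5485 -0.151   0.0474] [273. 236.]
block rec 0.92 [0.4032 0.1303 0.0677] [312. 163.]
block rec 0.81 [ 0.5449 -0.0378  0.0679] [307. 207.]
block rec 0.74 [0.5583 0.1289 0.0651] [355. 183.]
block tip 0.78 [ 0.5264 -0.0103 -0.001 ] [310. 222.]
block tip 0.71 [ 0.5422  0.1613 -0.0011] [356. 197.]
block tip 0.59 [0.3835 0.1564 0.0014] [314. 177.]
well_mouth rec 0.87 [0.502  0.2946 0.0713] [375. 153.]
well_mouth rec 0.85 [0.5643 0.1231 0.0599] [355. 186.]
well_mouth rec 0.71 [0.4075 0.122  0.0626] [311. 166.]
well_mouth tip 0.89 [0.3935 0.1533 0.0847] [315. 154.]
well_mouth tip 0.78 [0.5486 0.1574 0.0817] [359. 172.]
well_mouth tip 0.71 [0.4869 0.3197 0.0836] [376. 145.]
stand rec 0.83 [ 0.5669 -0.1613  0.0362] [276. 246.]
[... 1849 characters left out ...]
6555  0.323  -0.0007] [204. 171.]
wrist [ 0.2746 -0.5107  0.3751] 65.70646984690485 321.7933481435377 195.84284741178197 [-0.304  -0.1109 -0.9462]
stop tip_of err it knows: block, bowl, cassette, gauge, jar, stand, stop_fac
0.0187 {'time_s': 2.7, 'q': array([-1.4293,  0.1808,  1.607 ,  0.    ,  1.3538, -0.2063]), 'dq': array([ 0.0006, -0.0003,  0.0003, -0.0017, -0.0009,  0.0004]), 'joint_efforts': array([  0.0009, -44.4836, -35.1675,  -0.0002,   0.0005,   0.    ]), 'eef_pos': array([ 0.196 , -0.5406,  0.2313]), 'eef_rot': array([-0.    ,  0.9849,  0.173 ,  0.    ]), 'wrist_force': array([ 0.306 , -0.0435,  0.23  ]), 'torque': array([-0.0284, -0.0049, -0.0041]), 'opening': 0.9993936801997919}
```

View pics/scene0.png

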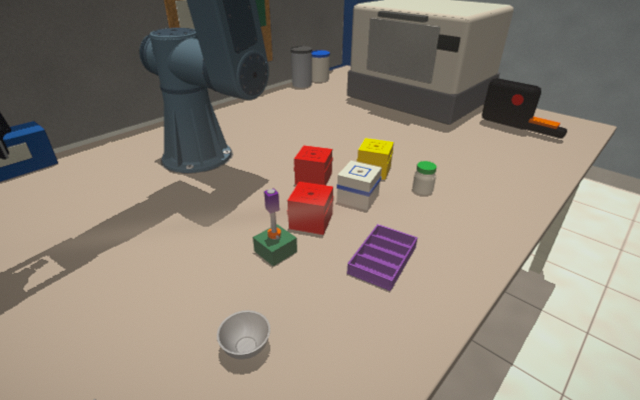

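View pics/top0.png

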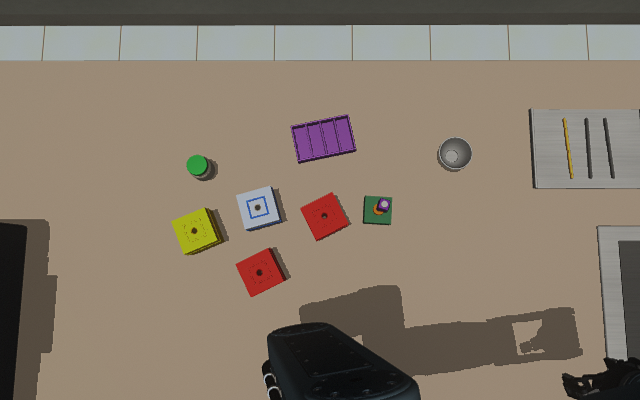

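Scene view: the gauge in its green stand is at scene (273,235) and top (378,210). Block candidates in scene pixels are red (311,207), red (313,165), yellow (376,157) and white with a blue band (358,184). Only the white one fits; I'll confirm it in a crop.

Run:
```python
from h import *
t=cv2.cvtColor(cv2.imread("pics/top0.png"),cv2.COLOR_BGR2RGB);s=cv2.cvtColor(cv2.imread("pics/scene0.png"),cv2.COLOR_BGR2RGB)
C=lambda im,x,y,h=25:cv2.resize(im[y-h:y+h,x-h:x+h],(300,300),interpolation=cv2.INTER_CUBIC)
save("crop0",np.vstack([np.hstack([C(t,258,208),C(t,380,208)]),np.hstack([C(s,358,183),C(s,273,220,37)])]))
```

```text
(no output)
```

View pics/crop0.png

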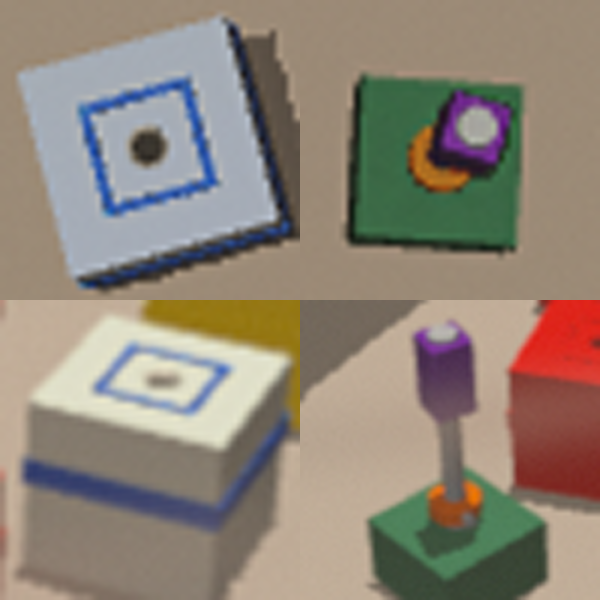

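The crop confirms the white block with the blue band and blue square mark. The well is at top (257.8,207.5) and scene (360,171). The gauge cap is at top (384.7,204.3) and scene (271,191).

Run:
```python
from h import *
t=imaging.camera("top");s=imaging.camera("scene")
print("well",tri([ray(t,257.8,207.5),ray(s,360,171)]),onz(ray(t,257.8,207.5),.085))
print("cap",tri([ray(t,384.7,204.3),ray(s,271,191.1)]),onz(ray(t,384.7,204.3),.164))
for z in(.162,):
  a=[onz(ray(t,355+(x-300)/6,183+y/6),z) for x,y in((457,90),(512,106))]; d=a[1]-a[0];print(np.degrees(np.arctan2(d[1],d[0])))
```

```text
well (array([0.54676819, 0.16107133, 0.08344256]), [0.0013420685353309827, 0.0013420685353311322]) [0.54557025 0.15994216 0.085     ]
cap (array([ 0.54601097, -0.14670528,  0.16208594]), [0.0011053298262952763, 0.0011053298262954933]) [ 0.54506768 -0.14728707  0.164     ]
-106.29126581517771
```

```bash
python3 -m pendant '[[[40,45,0,-9,85],[40,45,0,-9,85],[40,45,0,-9,85],[40,45,0,-9,85],[40,45,0,0,85],[40,45,0,0,85],[40,45,0,0,85],[40,45,0,0,85]]]'
python3 - <<'E'
from h import *
np.set_printoptions(precision=4,suppress=True)
c=imaging.camera("wrist");save("w1",c["img"]);o=monitor.get_obs();print(o["eef_pos"],o["eef_rot"],o["time_s"],np.array(c["origin"]))
for t in("gauge","stop_face"):
  for r in spotter.tip_of("wrist",t)[:2]: print(t,r["confidence"],w(c,r["at"]))
print(pix(c,[.545,-.147,.164],True))
E
```

```text
time_s: 3.8
eef_pos: [0.5172, -0.179, 0.2316]
eef_rot: [0.0, 0.99, -0.14, 0.0]
wrist_force: [0.3, -0.8, -0.3]
opening: 0.996
[ 0.5208 -0.1732  0.2317] [-0.0018  0.9905 -0.1378  0.0016] 3.85 [ 0.5975 -0.2007  0.3754]
gauge 0.58 [ 0.547  -0.1504  0.0087]
stop_face 0.79 [ 0.5503 -0.1471  0.0538]
(np.float64(270.2252263292514), np.float64(186.98065602745177))
```

View pics/w1.png

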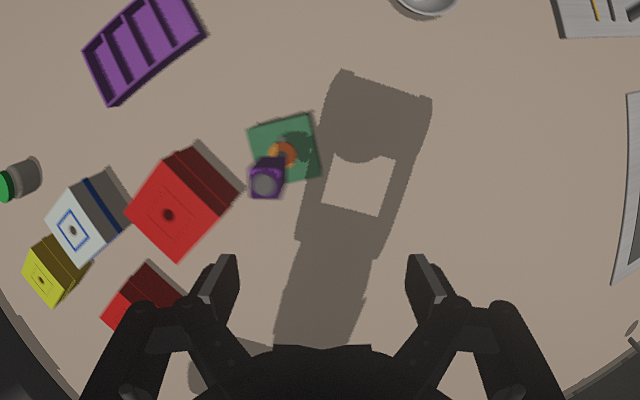

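Cap at (265,184), between the fingers and square to the image axes. I'll close the remaining 30 mm and look again once the arm has settled.

```bash
python3 -m pendant '[[[29,34,-11,0,85],[0,0,0,0,85],[0,0,0,0,85]]]'
python3 - <<'E'
from h import *
np.set_printoptions(precision=4,suppress=True)
c=imaging.camera("wrist");o=monitor.get_obs();print(o["eef_pos"],o["eef_rot"],np.array(c["origin"]))
y=R.from_quat(np.roll(o["eef_rot"],-1)).apply([0,1,0]);print("tooly",np.degrees(np.arctan2(y[1],y[0])))
pc=pix(c,[.545,-.147,.164],True);print(pc)
i=np.array(pc).astype(int);x0=max(i[0]-60,0);y0=max(i[1]-60,0);print(x0,y0)
save("w2",cv2.resize(c["img"][y0:y0+120,x0:x0+120],(600,600),interpolation=cv2.INTER_CUBIC))
E
```

```text
time_s: 4.32
eef_pos: [0.5444, -0.1476, 0.2203]
eef_rot: [0.0, 0.99, -0.14, -0.0]
wrist_force: [0.2, 0.5, -0.3]
opening: 0.996
[ 0.5444 -0.1478  0.2204] [ 0.0003  0.9901 -0.1404 -0.0001] [ 0.6248 -0.1694  0.3639]
tooly -106.14492762539582
(np.float64(322.4936844429871), np.float64(215.39893348792438))
262 155
```

View pics/w2.png

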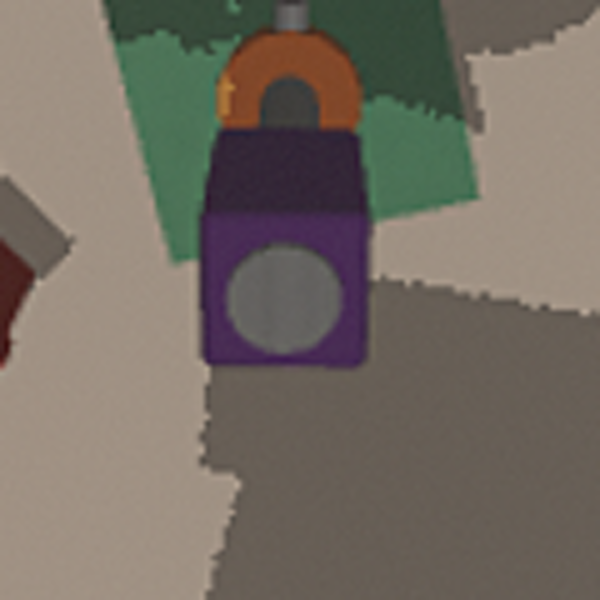

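Handle square to the jaws, with its cap at (319,214.6), about 2 mm left of the jaw midplane. I'll correct and descend around the handle.

```bash
python3 -m pendant '[[[1,2,-40,0,85],[0,0,-40,0,60],[0,0,-19,0,60],[0,0,0,0,60]]]'
python3 - <<'E'
from h import *
c=imaging.camera("wrist");o=monitor.get_obs();print(o["eef_pos"],o["wrist_force"],o["opening"])
save("w3",cv2.resize(c["img"][190:400,170:470],(750,525),interpolation=cv2.INTER_CUBIC))
E
```

```text
time_s: 4.88
eef_pos: [0.545, -0.145, 0.1204]
eef_rot: [-0.0, 0.99, -0.14, -0.001]
wrist_force: [-0.2, 1.1, 0.0]
opening: 0.704
[ 0.54609046 -0.14532436  0.12189924] [-0.38902092 -0.40160961  0.88844384] 0.7066669416901734
```

View pics/w3.png

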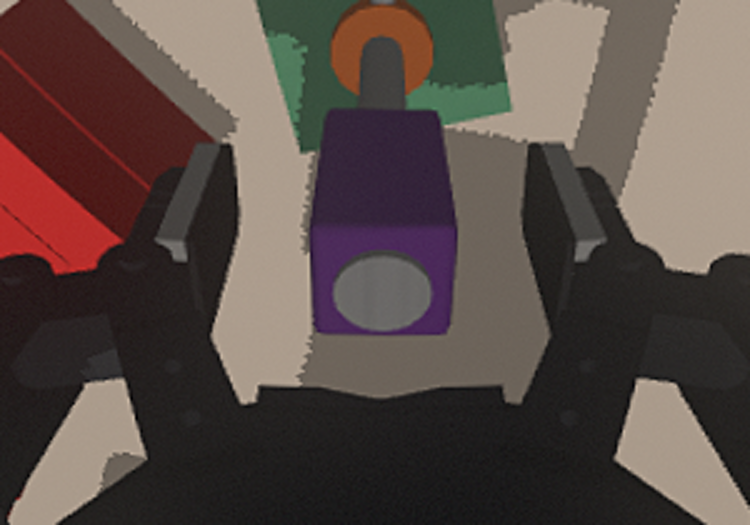

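Handle spans crop x 311–456 and the pads' inner faces 238–524, so it is centred within 0.5 mm. Closing.

```bash
python3 -m pendant '[[[0,0,0,0,10],[0,0,0,0,10],[0,0,0,0,10],[0,0,0,0,10],[0,0,0,0,10]]]'; python3 -m pendant '[[[0,0,8,0,10],[0,0,12,0,10],[0,0,20,0,10],[0,0,30,0,10],[0,0,30,0,10],[0,0,0,0,10],[0,0,0,0,10]]]'
python3 - <<'E'
from h import *
t=imaging.camera("top");s=imaging.camera("scene");c=imaging.camera("wrist");o=monitor.get_obs();print(o["eef_pos"],o["wrist_force"],o["torque"],o["opening"])
np.set_printoptions(precision=4,suppress=True)
for n,k in(("top",t),("scene",s),("wrist",c)):
  for r in spotter.tip_of(n,"gauge")[:1]: print(n,r["confidence"],w(k,r["at"]))
p=np.round(pix(s,[.546,-.145,.19])).astype(int)
S=cv2.resize(s["img"][p[1]-50:p[1]+50,p[0]-50:p[0]+50],(500,500),interpolation=cv2.INTER_CUBIC)
save("g1",np.hstack([S,cv2.resize(c["img"][150:350,260:380],(300,500),interpolation=cv2.INTER_CUBIC)]))
E
```

```text
time_s: 5.55
eef_pos: [0.547, -0.1452, 0.1229]
eef_rot: [0.001, 0.99, -0.14, 0.001]
wrist_force: [-1.3, -0.6, 5.8]
opening: 0.276
time_s: 6.42
eef_pos: [0.5451, -0.144, 0.22]
eef_rot: [-0.0, 0.99, -0.14, -0.001]
wrist_force: [-0.2, 0.1, -3.9]
opening: 0.274
[ 0.54495974 -0.14401569  0.21942224] [-0.61127798 -0.27210455 -3.32639782] [ 0.03740964 -0.00363794  0.03999194] 0.2735714633873763
top 0.38 [ 0.5436 -0.1447  0.1122]
scene 0.85 [ 0.5425 -0.1454  0.1116]
wrist 0.91 [ 0.5458 -0.1443  0.1041]
```

View pics/g1.png

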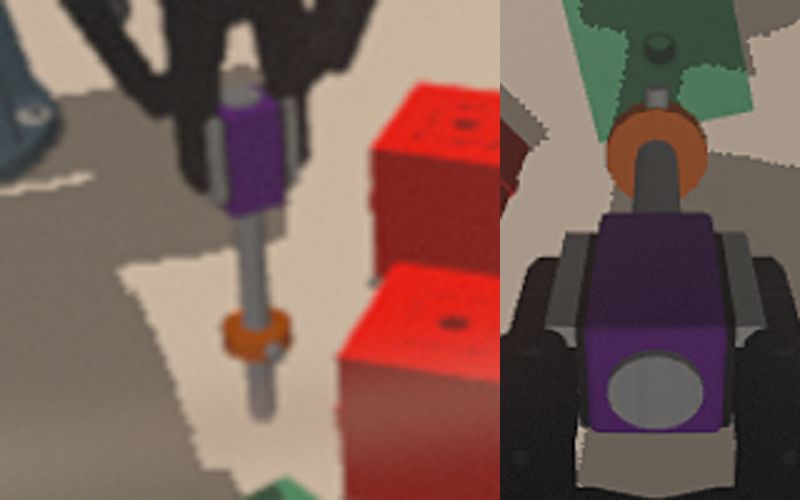

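Gauge held upright, rod clear of the stand (tip at about z = 0.11), stop down. I'll carry it over to the white block.

```bash
python3 -m pendant '[[[0,25,5,0,10],[0,50,0,0,10],[0,50,0,0,10],[0,50,0,0,10],[0,50,0,0,10],[0,50,0,0,10],[0,29,0,0,10],[1,0,0,0,10]]]'; python3 -m pendant '[[[0,0,0,0,10],[0,0,0,0,10],[0,0,0,0,10]]]';python3 - <<'E'
from h import *
np.set_printoptions(precision=4,suppress=True)
t=imaging.camera("top");s=imaging.camera("scene");c=imaging.camera("wrist");o=monitor.get_obs();print(o["time_s"],o["eef_pos"],o["eef_rot"],o["wrist_force"])
for n,k in(("scene",s),("wrist",c)):
  for th in("gauge","well_mouth"):
    for r in spotter.tip_of(n,th)[:2]: print(n,th,r["confidence"],w(k,r["at"]),pix(k,w(k,r["at"]),n=="wrist"))
print("pred scene tip,cap,well",pix(s,[.546,.1605,.116]),pix(s,[.546,.1605,.268]),pix(s,[.546,.1605,.085]))
print("pred wrist tip,cap,well",pix(c,[.546,.1605,.116],1),pix(c,[.546,.1605,.268],1),pix(c,[.546,.1605,.085],1))
save("s2",cv2.resize(s["img"][100:200,310:410],(500,500),interpolation=cv2.INTER_CUBIC));save("wr2",c["img"])
save("v2",np.hstack([cv2.resize(s["img"][110:200,330:390],(400,600),interpolation=cv2.INTER_CUBIC),cv2.resize(c["img"][100:220,280:360],(400,600),interpolation=cv2.INTER_CUBIC)]))
E
```

```text
time_s: 7.72
eef_pos: [0.5464, 0.1615, 0.2258]
eef_rot: [-0.0, 0.99, -0.138, -0.0]
wrist_force: [0.2, 0.8, -2.8]
opening: 0.273
time_s: 8.1
eef_pos: [0.5471, 0.1585, 0.2263]
eef_rot: [0.0, 0.99, -0.141, -0.0]
wrist_force: [0.5, 0.6, -3.4]
opening: 0.273
8.25 [0.5471 0.1589 0.2263] [-0.      0.9901 -0.1402  0.    ] [-0.5794 -0.822  -2.9891]
scene gauge 0.6 [0.5451 0.157  0.118 ] (np.float64(358.8611009973401), np.float64(159.840819828346))
scene well_mouth 0.88 [ 0.5245 -0.0091  0.0855] (np.float64(309.31856767399114), np.float64(192.5180281972549))
scene well_mouth 0.87 [0.5501 0.1587 0.0811] (np.float64(359.9124074915143), np.float64(172.55902131930807))
wrist well_mouth 0.83 [0.4903 0.3179 0.0848] (np.float64(202.5190612182306), np.float64(266.1953539119079))
wrist well_mouth 0.76 [ 0.5229 -0.0081  0.0899] (np.float64(486.5974111853974), np.float64(162.84286568563417))
pred scene tip,cap,well (np.float64(359.89642429160966), np.float64(160.15582088978516)) (np.float64(363.8346625182823), np.float64(103.71241115595099)) (np.float64(359.1718855485571), np.float64(170.54001676325476))
pred wrist tip,cap,well (np.float64(321.6860759013724), np.float64(193.6510692226315)) (np.float64(321.68589537314114), np.float64(308.5472249478565)) (np.float64(321.686572782991), np.float64(183.43225699674153))
```

View pics/v2.png

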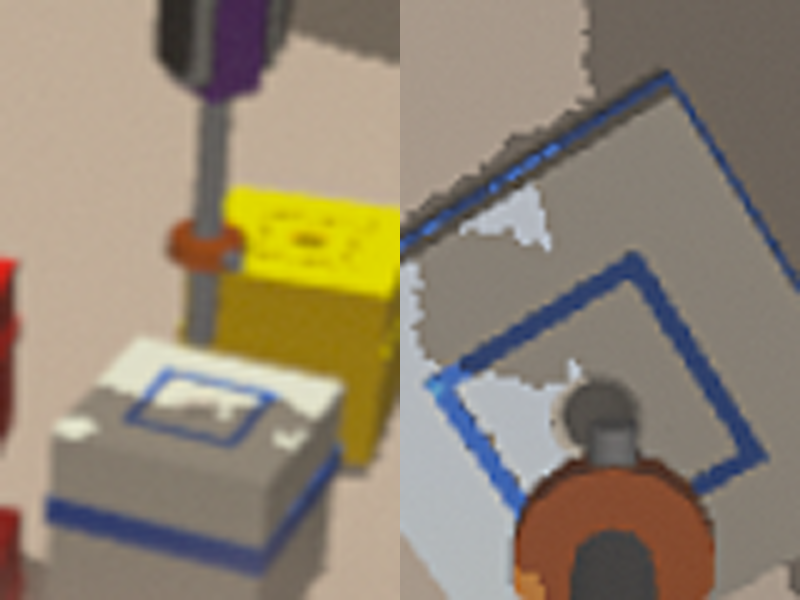

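Run:
```python
from h import *
a=cv2.cvtColor(cv2.imread("pics/wr2.png"),cv2.COLOR_BGR2RGB);s=cv2.cvtColor(cv2.imread("pics/s2.png"),cv2.COLOR_BGR2RGB)
b=cv2.resize(a[165:215,300:345],(540,600),interpolation=cv2.INTER_CUBIC)
b=np.clip(255*(b/255.)**.6,0,255).astype(np.uint8)
save("v3",b)
```

```text
(no output)
```

View pics/v3.png

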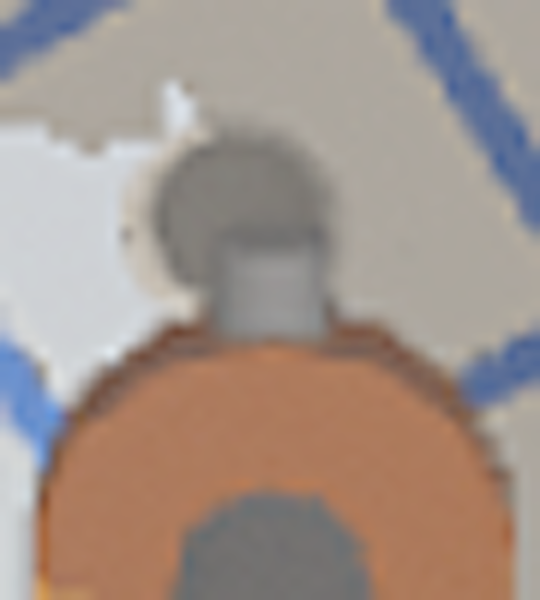

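Run:
```python
from h import *
c=imaging.camera("wrist")
def ring(x,y,z,r):
    a=np.linspace(0,2*np.pi,73); q=np.array([pix(c,[x+r*np.cos(k),y+r*np.sin(k),z],1) for k in a]); q=(q-[300,165])*12
    return np.round([q[:,0].min(),q[:,0].max(),q[:,1].min(),q[:,1].max()])
x,y=.546,.1605
print(monitor.get_obs()["eef_pos"])
for n,z,r in(("hole",.083,.007),("mouth",.085,.009),("end",.116,.004),("rod",.119,.006),("stoplow",.148,.015),("stoptop",.158,.015),("rod@stop",.158,.006)): print(n,ring(x,y,z,r))
```

```text
[0.54700927 0.15937404 0.22633435]
hole [180. 353. 127. 294.]
mouth [154. 379. 109. 325.]
end [212. 323. 288. 393.]
rod [183. 351. 273. 433.]
stoplow [ 34. 502. 275. 713.]
stoptop [ 25. 512. 324. 778.]
rod@stop [171. 366. 465. 646.]
```

The grey piece at crop (270,290) is the stop's thumbscrew, which also shows in the scene view. It is not the tip. Comparing the projected model with the image, the hole is at (320.0,182.7) and the rod at the stop is about 0.3 mm right of its midplane. The gauge therefore has to move about +1.4 mm in x and +2 mm in y.

```bash
python3 -m pendant '[[[1.4,2,0,0,10],[0,0,-12,0,10],[0,0,-8,0,10],[0,0,0,0,10],[0,0,0,0,10]]]'
python3 - <<'E'
from h import *
s=imaging.camera("scene");c=imaging.camera("wrist");o=monitor.get_obs();print(o["eef_pos"],o["wrist_force"])
A=cv2.resize(s["img"][135:195,335:385],(500,600),interpolation=cv2.INTER_CUBIC)
B=cv2.resize(c["img"][160:220,307:337],(300,600),interpolation=cv2.INTER_CUBIC)
B=np.clip(255*(B/255.)**.6,0,255).astype(np.uint8)
save("v4",np.hstack([A,B])); z=o["eef_pos"][2]-.110
for x,y in((.546,.1625),): print((np.array(pix(s,[x,y,z]))-[335,135])*10,(np.array(pix(s,[x,y,.085]))-[335,135])*10)
E
```

```text
time_s: 9.12
eef_pos: [0.5484, 0.1614, 0.2062]
eef_rot: [0.0, 0.99, -0.14, -0.0]
wrist_force: [-0.1, 0.3, -2.9]
opening: 0.271
[0.54866019 0.16143464 0.20662727] [-0.52459644 -0.45856446 -2.35620621]
[249.01901608 314.19943059] [246.30437263 352.71193296]
```

View pics/v4.png

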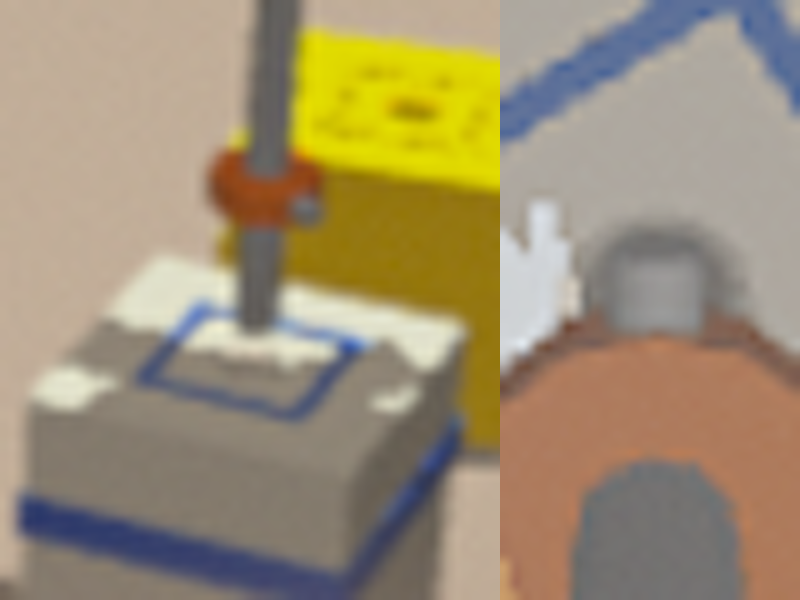

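In the wrist crop, hole and rod are centred on the same column (655 vs 658). In the scene crop the tip (257,330) sits over the mark's centre (252,361) as predicted. Going down.

```bash
python3 -m pendant '[[[0,0,-8,0,10],[0,0,-4,0,10],[0,0,-3,0,10],[0,0,-2,0,10],[0,0,0,0,10]]]'; python3 -m pendant '[[[0,0,-2,0,10],[0,0,-2,0,10],[0,0,0,0,10]]]'
```

```text
time_s: 9.85
eef_pos: [0.5482, 0.1615, 0.189]
eef_rot: [0.0, 0.99, -0.14, -0.0]
wrist_force: [0.2, 0.3, -4.1]
opening: 0.271
time_s: 10.22
eef_pos: [0.5482, 0.1615, 0.185]
eef_rot: [-0.0, 0.99, -0.14, -0.0]
wrist_force: [-1.9, 1.0, -3.1]
opening: 0.27
```

```bash
python3 -m pendant '[[[-0.5,0,-4,0,10],[0,0,-4,0,10],[0,0,-4,0,10],[0,0,-4,0,10],[0,0,0,0,10]]]'; python3 -m pendant '[[[0,0,-4,0,10],[0,0,-4,0,10],[0,0,-4,0,10],[0,0,-4,0,10],[0,0,0,0,10]]]'
```

```text
time_s: 10.85
eef_pos: [0.5477, 0.1612, 0.1688]
eef_rot: [0.0, 0.99, -0.14, -0.0]
wrist_force: [-0.1, -0.2, -2.6]
opening: 0.275
time_s: 11.48
eef_pos: [0.5478, 0.1613, 0.1529]
eef_rot: [0.0, 0.99, -0.14, -0.0]
wrist_force: [-0.5, 0.1, -3.4]
opening: 0.269
```

```bash
python3 -m pendant '[[[0,0,-2,0,10],[0,0,-2,0,10],[0,0,0,0,10]]]'; python3 -m pendant '[[[0,0,-1,0,10],[0,0,-1,0,10],[0,0,0,0,10]]]'
```

```text
time_s: 11.85
eef_pos: [0.5479, 0.1614, 0.1492]
eef_rot: [-0.0, 0.99, -0.14, 0.0]
wrist_force: [-0.9, 0.3, -3.6]
opening: 0.276
time_s: 12.22
eef_pos: [0.5479, 0.1614, 0.1472]
eef_rot: [0.0, 0.99, -0.14, 0.0]
wrist_force: [0.1, 0.8, -2.5]
opening: 0.275
```

```bash
python3 -m pendant '[[[0,0,-0.5,0,10],[0,0,-0.5,0,10],[0,0,-0.5,0,10],[0,0,0,0,10]]]'
```

```text
time_s: 12.72
eef_pos: [0.5479, 0.1614, 0.1457]
eef_rot: [0.0, 0.99, -0.14, 0.0]
wrist_force: [0.4, 0.8, -1.6]
opening: 0.267
```

```bash
python3 -m pendant '[[[0,0,-0.5,0,10],[0,0,-0.5,0,10],[0,0,-0.5,0,10],[0,0,0,0,10]]]'
```

```text
time_s: 13.22
eef_pos: [0.5479, 0.1614, 0.1442]
eef_rot: [0.0, 0.99, -0.14, -0.0]
wrist_force: [-0.6, -0.5, -2.8]
opening: 0.275
```

```bash
python3 -m pendant '[[[0,0,-0.5,0,10],[0,0,-0.5,0,10],[0,0,-0.5,0,10],[0,0,0,0,10]]]'
```

```text
time_s: 13.72
eef_pos: [0.5479, 0.1614, 0.1427]
eef_rot: [0.0, 0.99, -0.14, -0.0]
wrist_force: [-0.0, -0.2, -1.5]
opening: 0.272
```

```bash
python3 -m pendant '[[[0,0,-0.5,0,10],[0,0,-0.5,0,10],[0,0,-0.5,0,10],[0,0,0,0,10]]]'
```

```text
time_s: 14.22
eef_pos: [0.5479, 0.1614, 0.1412]
eef_rot: [0.0, 0.99, -0.14, 0.0]
wrist_force: [0.3, -0.7, -2.7]
opening: 0.272
```

```bash
python3 -m pendant '[[[0,0,-0.5,0,10],[0,0,-0.5,0,10],[0,0,-0.5,0,10],[0,0,0,0,10]]]'
```

```text
time_s: 14.72
eef_pos: [0.5479, 0.1614, 0.1397]
eef_rot: [-0.0, 0.99, -0.14, -0.0]
wrist_force: [-0.3, 0.8, -2.0]
opening: 0.277
```

```bash
python3 -m pendant '[[[0,0,-0.5,0,10],[0,0,-0.5,0,10],[0,0,-0.5,0,10],[0,0,0,0,10]]]'
```

```text
time_s: 15.22
eef_pos: [0.5479, 0.1614, 0.1382]
eef_rot: [-0.0, 0.99, -0.14, 0.0]
wrist_force: [-0.7, -0.8, -2.2]
opening: 0.274
```

```bash
python3 -m pendant '[[[0,0,-0.5,0,10],[0,0,-0.5,0,10],[0,0,-0.5,0,10],[0,0,0,0,10]]]'
```

```text
time_s: 15.72
eef_pos: [0.5479, 0.1614, 0.1367]
eef_rot: [-0.0, 0.99, -0.14, -0.0]
wrist_force: [-0.0, -0.3, -2.2]
opening: 0.271
```

```bash
python3 -m pendant '[[[0,0,-0.5,0,10],[0,0,-0.5,0,10],[0,0,-0.5,0,10],[0,0,0,0,10]]]'
```

```text
time_s: 16.23
eef_pos: [0.5479, 0.1614, 0.1352]
eef_rot: [-0.0, 0.99, -0.14, -0.0]
wrist_force: [0.0, -0.6, -2.3]
opening: 0.273
```

```bash
python3 -m pendant '[[[0,0,-0.5,0,10],[0,0,-0.5,0,10],[0,0,-0.5,0,10],[0,0,0,0,10]]]'
```

```text
time_s: 16.73
eef_pos: [0.5479, 0.1614, 0.1337]
eef_rot: [-0.0, 0.99, -0.14, -0.0]
wrist_force: [0.1, 0.7, -1.7]
opening: 0.275
```

```bash
python3 -m pendant '[[[0,0,-0.5,0,10],[0,0,-0.5,0,10],[0,0,-0.5,0,10],[0,0,0,0,10]]]'
```

```text
time_s: 17.23
eef_pos: [0.5479, 0.1614, 0.1322]
eef_rot: [-0.0, 0.99, -0.14, -0.0]
wrist_force: [-0.5, -0.0, -2.5]
opening: 0.275
```

```bash
python3 -m pendant '[[[0,0,-0.5,0,10],[0,0,-0.5,0,10],[0,0,-0.5,0,10],[0,0,0,0,10]]]'
```

```text
time_s: 17.73
eef_pos: [0.5479, 0.1614, 0.1307]
eef_rot: [-0.0, 0.99, -0.14, -0.0]
wrist_force: [1.0, 0.3, -2.6]
opening: 0.271
```

```bash
python3 -m pendant '[[[0,0,-0.5,0,10],[0,0,-0.5,0,10],[0,0,-0.5,0,10],[0,0,0,0,10]]]'
```

```text
time_s: 18.23
eef_pos: [0.5479, 0.1614, 0.1292]
eef_rot: [-0.0, 0.99, -0.14, -0.0]
wrist_force: [-0.3, -0.6, -2.8]
opening: 0.273
```

```bash
python3 -m pendant '[[[0,0,-0.5,0,10],[0,0,-0.5,0,10],[0,0,-0.5,0,10],[0,0,0,0,10]]]'
```

```text
time_s: 18.73
eef_pos: [0.5479, 0.1614, 0.1277]
eef_rot: [-0.0, 0.99, -0.14, -0.0]
wrist_force: [-0.3, -1.2, -2.1]
opening: 0.276
```

```bash
python3 -m pendant '[[[0,0,-0.5,0,10],[0,0,-0.5,0,10],[0,0,-0.5,0,10],[0,0,0,0,10]]]'
```

```text
time_s: 19.23
eef_pos: [0.5482, 0.1614, 0.1273]
eef_rot: [-0.0, 0.99, -0.14, 0.0]
wrist_force: [-2.9, -1.1, 6.8]
opening: 0.268
```

Bottomed out: fz is +6.8 N against a free baseline of about −2.3 N, so the contact force is about 9 N. I'll trim slightly and hold.

```bash
python3 -m pendant '[[[-0.3,0,0.1,0,10],[0,0,0,0,10],[0,0,0,0,10]]]'; for i in 1 ; do python3 -c "
from h import *
import time
F=[monitor.get_obs()['wrist_force']]
for k in range(4): imaging.camera('wrist');F.append(monitor.get_obs()['wrist_force'])
print(np.round(np.mean(F,0),2))"; done
```

```text
time_s: 19.6
eef_pos: [0.5481, 0.1614, 0.1274]
eef_rot: [-0.0, 0.99, -0.14, 0.001]
wrist_force: [-2.3, -0.5, 5.8]
opening: 0.272
[-2.18 -0.28  5.36]
```

```bash
for i in 1; do python3 -m pendant '[[[0,0,0,0,10],[0,0,0,0,10],[0,0,0,0,10],[0,0,0,0,10],[0,0,0,0,10],[0,0,0,0,10],[0,0,0,0,10],[0,0,0,0,10]]]'; done; python3 -m pendant '[[[0,0,0,0,10],[0,0,0,0,10],[0,0,0,0,10],[0,0,0,0,10],[0,0,0,0,10],[0,0,0,0,10],[0,0,0,0,10],[0,0,0,0,10]]]'; python3 -m pendant '[[[0,0,0,0,10],[0,0,0,0,10],[0,0,0,0,10],[0,0,0,0,10]]]'
```

```text
time_s: 20.8
eef_pos: [0.548, 0.1615, 0.1273]
eef_rot: [-0.0, 0.99, -0.14, 0.001]
wrist_force: [-1.3, -1.0, 5.7]
opening: 0.273
time_s: 21.8
eef_pos: [0.548, 0.1614, 0.1273]
eef_rot: [-0.0, 0.99, -0.14, 0.001]
wrist_force: [-1.4, -0.8, 6.5]
opening: 0.275
time_s: 22.3
eef_pos: [0.5481, 0.1614, 0.1273]
eef_rot: [-0.0, 0.99, -0.14, 0.001]
wrist_force: [-2.1, -0.5, 5.3]
opening: 0.273
```

```bash
python3 -m pendant '[[[0,0,0.5,0,10],[0,0,0,0,30],[0,0,0,0,45],[0,0,0,0,60],[0,0,0,0,60],[0,0,0,0,60]]]'; python3 -c "
from h import *
s=imaging.camera('scene');c=imaging.camera('wrist');o=monitor.get_obs();print(o['opening'],o['wrist_force'])
A=cv2.resize(s['img'][115:205,325:395],(467,600),interpolation=cv2.INTER_CUBIC);B=cv2.resize(c['img'][150:400,250:390],(333,600))
save('v5',np.hstack([A,B]))"
```

```text
time_s: 23.05
eef_pos: [0.5476, 0.1614, 0.1269]
eef_rot: [0.0, 0.99, -0.14, -0.0]
wrist_force: [0.4, 0.1, -0.9]
opening: 0.703
0.7036141789550315 [-0.36979249 -0.07957552  0.16696484]
```

View pics/v5.png

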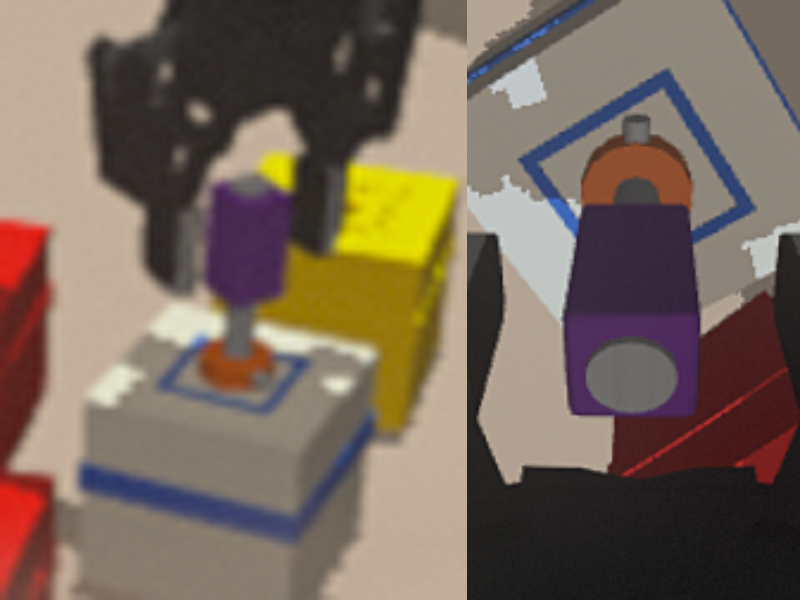

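Released: the gauge stands upright in the well (scene crop (240,250)) with the stop on the block's top (238,370), and both pads are clear of it. I'll retreat upward.

```bash
python3 -m pendant '[[[0,0,10,0,60],[0,0,25,0,60],[0,0,40,0,60],[0,0,40,0,60],[0,0,20,0,60],[0,0,0,0,60],[0,0,0,0,60]]]'; python3 -c "
from h import *
np.set_printoptions(precision=4,suppress=True)
s=imaging.camera('scene');c=imaging.camera('wrist')
for n,k in(('scene',s),('wrist',c)):
  for th in('gauge','stop_face','well_mouth'):
    for r in spotter.tip_of(n,th)[:2]: print(n,th,r['confidence'],w(k,r['at']))
A=cv2.resize(s['img'][115:205,325:395],(467,600),interpolation=cv2.INTER_CUBIC);B=cv2.resize(c['img'][130:280,270:353],(333,600))
save('v6',np.hstack([A,B]))"
```

```text
time_s: 24.02
eef_pos: [0.547, 0.1614, 0.261]
eef_rot: [0.0, 0.99, -0.14, -0.001]
wrist_force: [0.3, 0.3, 0.3]
opening: 0.702
scene stop_face 0.46 [0.5532 0.1571 0.0818]
scene well_mouth 0.81 [0.4874 0.3221 0.0831]
scene well_mouth 0.77 [0.5493 0.1598 0.0851]
wrist gauge 0.66 [0.5515 0.1602 0.0148]
wrist stop_face 0.5 [0.5503 0.1639 0.0884]
wrist well_mouth 0.96 [0.3879 0.1556 0.0867]
wrist well_mouth 0.65 [ 0.5218 -0.0053  0.0908]
```

View pics/v6.png

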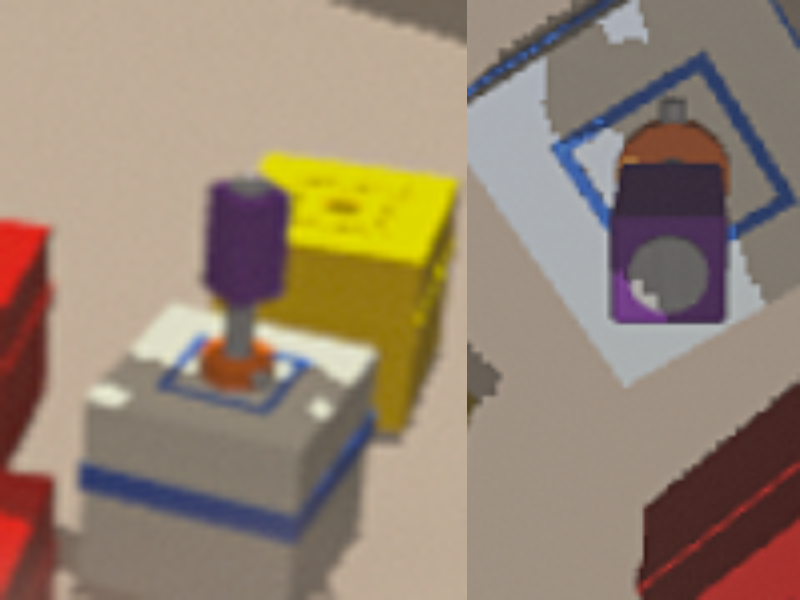

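The gauge stands upright and free, with its stop on the block, and the networks give a tip height of about 15 mm and a stop face at about 85 mm. Handing in.

```bash
python3 -c "
from bench import order; print(order.hand_in())"
```

```text
the job is handed in; nothing more can be done
None
```

The gauge is standing in the well of the white block with the blue band, released, and I handed the job in at about 24 s (no verdict is reported).

- **Pressing:** The rod bottomed out about 68 mm below the mouth. I held it there for about 3 s at roughly 8 N. That figure comes from the wrist force (5.3–6.8 N) plus the free-hanging baseline of about 2.3 N. Sideways force stayed under 3 N, so it was not wedged.
- **Release:** I eased off 0.5 mm, opened the fingers and moved straight up.
- **Last checks:** The last pictures show the gauge upright, with the orange stop sitting on the block's top. The networks put the tip at z ≈ 15 mm and the stop face at 82–88 mm, against 85 mm for the block's top.
- **Limits and disagreements:** The networks are only good to about 4 mm, so the 2 mm stop tolerance rests on the picture and on the stop having been pushed up by the block. The wrist camera put the tip about 4–5 mm off the well's axis, within that error, because the well allows only 1 mm of play. The scene camera did not report the tip in the last check.
- **Cassette, bowl and jar:** The arm never came near the cassette, bowl or jar. I did not measure their positions again at the end.

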